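# Draw a heat sink from a sloped bin and click it into a spring jig

### The arm

A 6-joint arm with a two-finger parallel gripper is mounted at the origin on the work surface. World frame = base frame: x ahead of the robot, y to its left, z up, the work surface at z = 0. Lengths are in m, angles in rad, forces in N, time in s.
With the tool pointing down it reaches from about 0.425 to 0.925 m from the base axis. Payload 12.5 kg.
Tool frame: the origin (TCP) lies at the very end of the fingers, on their centre line; the grasp point (between the pads) lies 19 mm behind it; z points along the fingers, x is the direction in which the jaws open and shut, and the axes are right-handed (so a half turn about z gives the same grasp; the last joint's range is limited). The gripper opens to 85 mm and grips with 20 to 120 N. Pads are 22 mm wide; open, the fingers measure 114 mm over their backs; the gripper's body (76 mm by 85 mm) begins 54 mm behind the grasp point. The pads swing forward as they close: fully open they stand 13 mm farther back than shut.
Start: joints at [1.177, 0.491, 1.559, -0, 1.092, -0.106], TCP at [0.177, 0.599, 0.231] pointing down, gripper open.
Joint ranges: [-3.1, 3.1], [-0.84, 2.19], [0.05, 2.79], [-1.13, 4.28], [0.06, 2.93], [-2.69, 2.69]. Speed limits (rad/s): [2.22, 2.22, 2.79, 3.14, 3.14, 3.14].

### API

Orientations are given as [roll, pitch, yaw] about the fixed x, y, z axes, in that order (R = Rz(yaw) Ry(pitch) Rx(roll)).
In Python, from station import bot gives the robot as it stands.
- The arm moves only by the tool servo_tool, never from a script. Its argument "deltas" is one flat list of numbers, 7 for each row, row after row: the shift along the tool's x, y, z in m, then the turn, a rotation vector about the tool's x, y, z in rad, then the finger opening in m, from 0 to 0.0854. In form: [x, y, z, rx, ry, rz, hand, x, y, z, rx, ry, rz, hand, ...]. A call has 1 to 5 rows; each row shifts and turns the commanded pose from where the row before left it, along the tool's axes as they then stand; what a row does not reach is not made up. A row lasts 1/8 s, in which the tool goes at most 62.5 mm and 10.7 degrees, less where a joint would pass 70% of its speed; a pose out of reach is approached as far as the arm can. A call with a gripper value outside its range is refused whole. The fingers move at their own pace and stop on an object; "newtons" is the grip in N (left out, the last holds). Time passes only in rows, so rows that do not move let the fingers close. It gives the time, the measured TCP pose, the force and the opening at its end, in the units of the state.
- bot.read_state(): the state, without advancing time (a new reading comes with each control period).
- bot.camera(name): name is "scene" or "top" or "wrist"; returns (picture, depth): 420x560x3 uint8, blue, green, red; 420x560 float32, m along the optical axis (not along the pixel's ray), 0 where there is no reading.
- bot.camera_info(name): a dict with "fx", "fy", "cx", "cy" (pixels), "dist_coeffs" ([k1, k2, p1, p2, k3] as OpenCV has them; the pictures are not rectified), "rvec" (rotation vector, rad) and "tvec" (3), from world to camera coordinates, as OpenCV has them. Camera axes: x right, y down, z forward; pixel columns grow to the right and rows downward; lengths in m; the calibration is good to about 2 mm. A picture is of the moment at which its call begins: read the wrist's pose just before it. camera_info takes no time and is no camera call; for the wrist camera it gives the pose at the moment of the call.
- bot.sign_off(): hands the job in, once; it reports no verdict.
The state is a dict: "clock": time; "q": joint angles; "joint_vel": joint speeds; "joint_efforts": joint torques, N m; "position": TCP position; "ee_rot": TCP orientation; "force": force on the tool from outside, world axes, zero at the start; "moment": the same for the moment, N m; "gripper_width": finger opening in m.
Only numpy, scipy, OpenCV 4.12 (cv2) and the standard library are available. Lean on these libraries where they do the work, as an engineer would, in place of code of your own. Each camera call takes 0.05 s, during which the arm holds its last target.

### The job

From the sloped three-lane bin, slide out the heat sink that has the one large rectangular pocket in the middle of its fins, and slide it over the bench, keeping it down on its base and never lifting it, into the mouth of the spring jig. Push it firmly but without ramming against the jig's sprung end pad until the side catch springs back out behind it, then leave it there locked. Leave the other two heat sinks, the meter and the jar where they are.

Things in the scene. Friction and masses are not known exactly. Their poses are not given: they have to be found in the camera images.
- bin: Fixed grey bin: three lanes side by side (centres at its x = -75, 0, +75 mm), each 69 mm wide, walls 46 mm high. Lanes run along its y from the back wall (y = +70 mm) to y = -70 mm, where they open onto the bench without a lip. Lane floors slope 8 degrees: height 0 at the open end, 20 mm at the back. Origin: middle of its underside, on the bench; z up.
- sink_center (a point): Wanted heat sink, bare aluminium, loose, 60 wide (x), 100 long (y), 32 mm high (z up), 0.19-0.35 kg, lengthwise in one lane, flanks too near its walls to grip. Base plate 7 mm. Mid-fins, an open-topped pocket: 46 along y, 50 across x, 25 mm deep, walled all round by fins; shut fingers fit in and can drag it. Point: its centre, 16 mm above its underside, 9 mm above the pocket's floor.
- sink_plain_center (a point): A heat sink of the same outer size with unbroken fins, in another lane; leave it alone. Point at its centre, 16 mm up.
- sink_cut_center (a point): A heat sink of the same outer size with two narrow (10 mm) cuts across the fins, in another lane; leave it alone. Point at its centre, 16 mm up.
- jig: Fixed grey spring jig; the bench is its floor. Straight channel along its y, 64 mm wide, walls 8 mm thick, 26 mm high; mouth at the +y end, a funnel widening from 64 mm (y = +90 mm) to 105 mm (y = +126 mm). The heat sink enters moving along -y. Origin: on the bench, where the locked heat sink's centre belongs; z up.
- pad: Black sprung pad closing the channel's inner end, 24 mm high; face at the jig's y = -44 mm when free, gives up to 15 mm along -y (3 N at first, 9 N fully back). A locked heat sink holds it 6 mm back; the catch springs out only with it pushed a little farther. Its origin is the jig's origin while free.
- catch (a joint): Steel catch in the jig's +x wall: 0 = sprung out into the channel (tip at the jig's x = +23 mm), up to 0.013 m = pushed back. Sloping face from y = +80 mm at the wall to +56 mm at the tip, square locking face at y = +50 mm. The passing heat sink pushes it aside (3 to 6 N sideways, up to about 10 N along the channel); it springs out again behind the sink's rear end.
- meter_center (a point): Grey hand multimeter, 85 x 170 x 48 mm, loose on the bench beyond the work; leave alone. Point at its centre, 20 mm up.
- jar_center (a point): Jar, 56 mm diameter, 65 mm high, loose on the bench beyond the work; leave alone. Point at its centre, 32 mm up.
Mind the look-alikes: they are no part of the job. Leave any blue or green look-alike of the part that bears sink_center alone.

How it is judged:
By the outcome, as a careful person would: the job done as asked, in the order asked, and still so for the second after the job is handed in, with the robot touching nothing.
It also fails if it takes over 64 s, if anything falls off the work surface, if the arm or the gripper's body presses on something with over 40 N, if the wrist force passes 120 N, or if a joint passes its speed limit or range.

## Working session

There is one attempt and no reset: what is moved stays moved. The work goes in short steps, Python scripts to look and compute and a tool call to move; the robot and the scene stay as the last step left them, time stands still between calls to the robot, and variables do not carry over. Pictures are saved under pics/ and viewed, and the job is handed in when it is done.

Besides the shell and the picture viewer there is one more tool, called after ">>>" as a command line: name --argument value ..., lists and objects as JSON in quotes. servo_tool: Moves the arm, as the interface text tells. Its arguments: {"type":"object","properties":{"deltas":{"type":"array"},"newtons":{"type":"number"}},"required":["deltas"]}

```bash
ls; mkdir -p pics; python3 - <<'E'
from station import bot
import cv2,numpy as np
s=bot.read_state();print(s)
for n in ["scene","top"]:
    im,d=bot.camera(n);i=bot.camera_info(n);print(n,i)
    cv2.imwrite(f"pics/{n}0.png",im);np.savez(f"{n}0.npz",im=im,d=d,rvec=i["rvec"],tvec=i["tvec"])
E
```

```text
pics
{'clock': 0.0, 'q': array([ 1.17739662e+00,  4.91563795e-01,  1.55951847e+00,  1.76465535e-05,
        1.09170098e+00, -1.05629944e-01]), 'joint_vel': array([-1.68235517e-03,  2.01834014e-03, -2.10259345e-03, -2.62983641e-05,
       -7.74879241e-04, -5.52573551e-04]), 'joint_efforts': array([-4.63539720e-03, -6.18444371e+01, -2.61596435e+01, -2.74008753e-04,
        4.09175307e-03, -3.60116417e-06]), 'position': array([0.1772767 , 0.5990618 , 0.23070134]), 'ee_rot': array([-3.14145156e+00,  1.18230451e-03,  1.28301850e+00]), 'force': array([0.21710741, 0.03898184, 0.63474814]), 'moment': array([0.0710014 , 0.01064079, 0.00681773]), 'gripper_width': 0.085379657695076}
scene {'fx': 446.7575153278805, 'fy': 446.7575153278805, 'cx': 286.62400219128097, 'cy': 201.12055269878888, 'dist_coeffs': array([0.01195114, 0.        , 0.        , 0.        , 0.        ]), 'rvec': array([ 0.69598394,  2.46708479, -1.35035636]), 'tvec': array([ 0.42474208, -0.14415643,  1.4979338 ])}
top {'fx': 392.49735906877993, 'fy': 392.49735906877993, 'cx': 283.1884667310952, 'cy': 210.79120822980218, 'dist_coeffs': array([0.01563273, 0.        , 0.        , 0.        , 0.        ]), 'rvec': array([ 2.17190236, -2.11896084,  0.08937829]), 'tvec': array([0.11033662, 0.55246937, 0.87638147])}
```

View pics/top0.png

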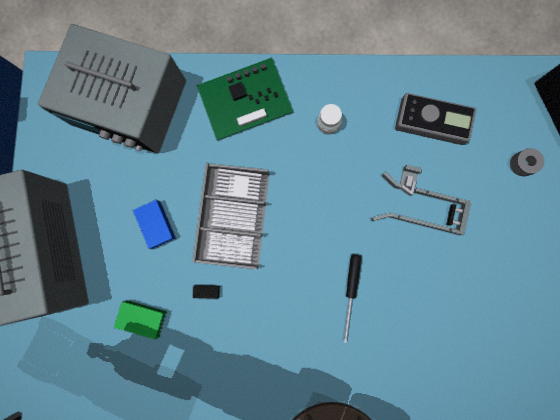

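View pics/scene0.png

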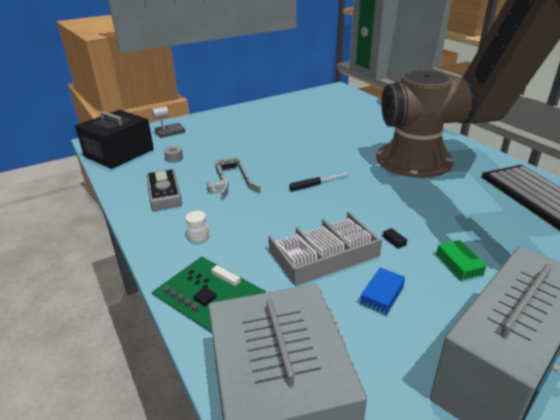

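Top view: the bin is at about (232,216), with its open end to the right. The jig is at about (430,205), with its mouth to the left and the pad at (453,214). Next I'll enlarge the three lanes.

```bash
python3 - <<'E'
import cv2,numpy as np
a=cv2.imread("pics/top0.png")
b=cv2.resize(a[155:280,185:285],None,fx=4.4,fy=4.4,interpolation=cv2.INTER_CUBIC)
c=cv2.imread("pics/scene0.png")[205:285,260:390]
c=cv2.resize(c,None,fx=2.6,fy=2.6,interpolation=cv2.INTER_CUBIC)
out=np.zeros((550,790,3),np.uint8);out[:b.shape[0],:b.shape[1]]=b;out[:c.shape[0],445:445+c.shape[1]]=c
cv2.imwrite("pics/crop1.png",out)
cv2.imwrite("pics/jig1.png",cv2.resize(a[155:245,365:480],None,fx=6,fy=6,interpolation=cv2.INTER_CUBIC))
E
```

```text
(no output)
```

View pics/crop1.png

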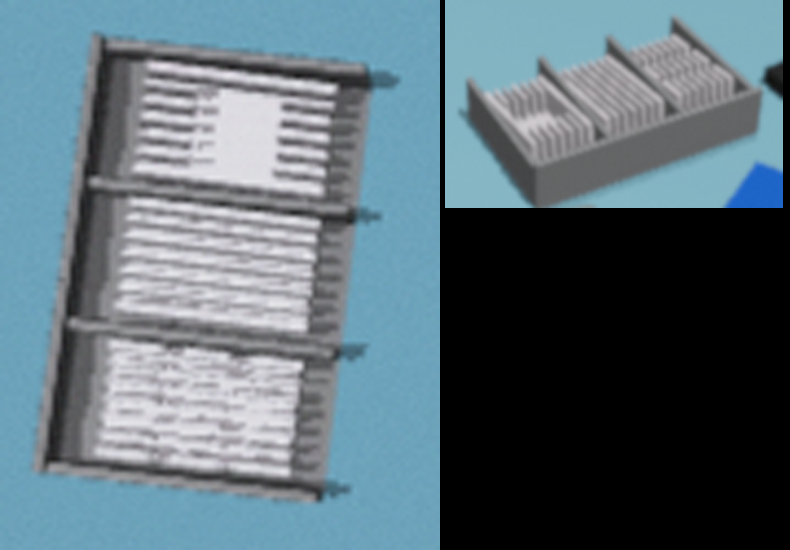

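View pics/jig1.png

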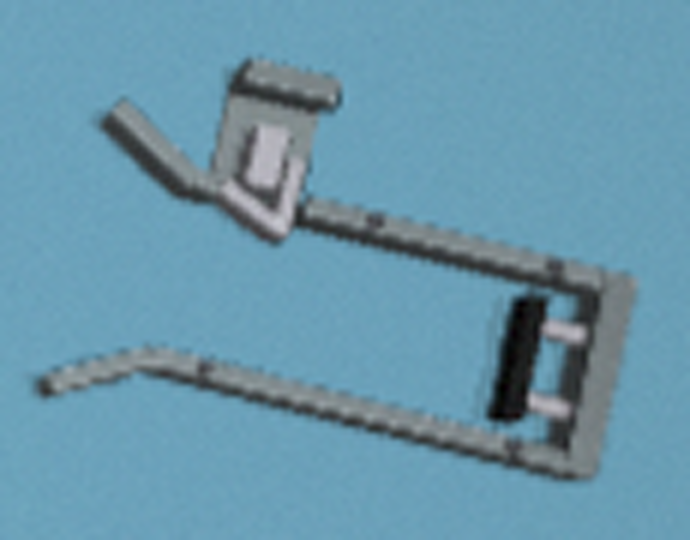

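Candidates in the top view are the top lane (240,184) with one large rectangular pocket, the middle lane (233,215) with plain fins, and the lower lane (229,248) with narrow cuts. There are also blue (155,224) and green (140,320) look-alikes on the bench. The top lane fits: it's bare aluminium with a single pocket, and the scene crop confirms it. In the jig crop the catch is on the upper wall and the pad is at the right.

```bash
cat > h.py <<'E'
import cv2,numpy as np
from station import bot
def ray(n,uv,z,info=None):
    i=info or bot.camera_info(n)
    K=np.array([[i["fx"],0,i["cx"]],[0,i["fy"],i["cy"]],[0,0,1]])
    p=cv2.undistortPoints(np.array(uv,float).reshape(-1,1,2),K,np.array(i["dist_coeffs"])).reshape(-1,2)
    R=cv2.Rodrigues(np.array(i["rvec"]))[0];t=np.array(i["tvec"])
    C=-R.T@t; d=np.c_[p,np.ones(len(p))]@R
    return C+d*((z-C[2])/d[:,2])[:,None]
def depthpts(i,d):
    v,u=np.indices(d.shape)
    K=np.array([[i["fx"],0,i["cx"]],[0,i["fy"],i["cy"]],[0,0,1]])
    p=cv2.undistortPoints(np.c_[u.ravel(),v.ravel()].astype(float).reshape(-1,1,2),K,np.array(i["dist_coeffs"])).reshape(-1,2)
    X=np.c_[p,np.ones(len(p))]*d.ravel()[:,None]
    R=cv2.Rodrigues(np.array(i["rvec"]))[0]
    return ((X-np.array(i["tvec"]))@R).reshape(*d.shape,3)
E
python3 - <<'E'
from h import *
np.set_printoptions(precision=4,suppress=True)
f=lambda a,ox,oy,s:[(ox+x/s-.5*(1-1/s),oy+y/s-.5*(1-1/s)) for x,y in a]
bc=f([(97,38),(365,68),(40,468),(318,497)],185,155,4.4)
B=ray("top",bc,0.046);print("bin",B, np.linalg.norm(B[0]-B[1]),np.linalg.norm(B[0]-B[2]),np.linalg.norm(B[1]-B[3]))
P=depthpts(bot.camera_info("top"),np.load("top0.npz")["d"])
Z=P[...,2]
print("bench",np.median(Z[280:320,300:340]))
print("pocket row",P[184,205:275:4])
print("rim",P[200:270:1,200][:,2])
# jig, upper wall top edges (inner), lower wall inner
j=f([(300,205),(600,275),(155,350),(560,460),(190,188),(122,100),(45,382),(632,285),(590,472),(285,238)],365,155,6)
J=ray("top",j,0.026);print("jig",J)
print("pad",ray("top",f([(528,298),(492,415)],365,155,6),0.024))
E
```

```text
bin [[0.6559 0.3052 0.046 ]
 [0.6425 0.1623 0.046 ]
 [0.4289 0.3236 0.046 ]
 [0.418  0.1794 0.046 ]] 0.14356786935030486 0.22766152030630618 0.22512788392833322
bench 0.0010309975795976228
pocket row [[0.6052 0.3048 0.0539]
 [0.6111 0.3028 0.0225]
 [0.6119 0.2939 0.0194]
 [0.6064 0.2778 0.0504]
 [0.6117 0.2741 0.0225]
 [0.6115 0.2641 0.0249]
 [0.6122 0.255  0.022 ]
 [0.6127 0.2458 0.0203]
 [0.6133 0.2365 0.0183]
 [0.6138 0.2272 0.0167]
 [0.6144 0.2178 0.0147]
 [0.6144 0.2081 0.0153]
 [0.6147 0.1986 0.0152]
 [0.6147 0.1889 0.0158]
 [0.6169 0.1803 0.0054]
 [0.6178 0.1709 0.0017]
 [0.6183 0.1613 0.    ]
 [0.6183 0.1515 0.001 ]]
rim [ 0.0012  0.0021  0.0037 -0.0015  0.0529  0.0552  0.0536  0.056   0.0514
  0.0539  0.0546  0.0542  0.0523  0.053   0.0549  0.0536  0.0528  0.0531
  0.0509  0.0553  0.0513  0.0514  0.0522  0.0512  0.0499  0.0509  0.0466
  0.0461  0.0492  0.0425  0.0422  0.0421  0.0372  0.0355  0.0369  0.0388
  0.0317  0.032   0.0341  0.0326  0.0328  0.0262  0.0251  0.0259  0.0251
  0.0245  0.0219  0.0238  0.0196  0.0216  0.0183  0.0209  0.0203  0.0211
  0.0194  0.022   0.0205  0.0207  0.0195  0.0203  0.0489  0.0468  0.0474
  0.0022  0.0004 -0.0006 -0.0004  0.0015  0.0027 -0.0007]
jig [[ 0.6091 -0.1802  0.026 ]
 [ 0.5841 -0.2935  0.026 ]
 [ 0.5512 -0.1243  0.026 ]
 [ 0.5125 -0.2767  0.026 ]
 [ 0.615  -0.1381  0.026 ]
 [ 0.6493 -0.112   0.026 ]
 [ 0.5378 -0.0822  0.026 ]
 [ 0.5805 -0.3054  0.026 ]
 [ 0.5083 -0.2878  0.026 ]
 [ 0.596  -0.1743  0.026 ]]
pad [[ 0.5749 -0.267   0.024 ]
 [ 0.5293 -0.2524  0.024 ]]
```

```bash
cat >> h.py <<'E'
from scipy.spatial.transform import Rotation as Ro
def plan(xyz,yaw,n,start=None,hand=0.0):
    s=bot.read_state()
    p0=np.array(s["position"]) if start is None else np.array(start[:3]); R0=Ro.from_euler("xyz",s["ee_rot"])
    y0=s["ee_rot"][2] if start is None else start[3]
    if start is not None: R0=Ro.from_euler("xyz",[np.pi,0,y0])
    R1=Ro.from_euler("xyz",[np.pi,0,yaw]); rv=(R0.inv()*R1).as_rotvec()
    p=p0.copy();rows=[]
    for k in range(n):
        Ra=R0*Ro.from_rotvec(rv*k/n); d=(np.array(xyz)-p0)/n
        rows.append(np.r_[Ra.inv().apply(d),rv/n,hand])
    for i in range(0,n,5): print("[",", ".join(", ".join(f"{v:.4g}" if abs(v)>4e-5 else "0" for v in r) for r in rows[i:i+5]),"]")
E
python3 - <<'E'
from h import *
plan([.600,.20,.27],-.08,11)
E
```

```text
[ -0.02389, 0.04714, -0.003546, 5.041e-05, 7.987e-05, 0.1239, 0, -0.01788, 0.04974, -0.00355, 5.041e-05, 7.987e-05, 0.1239, 0, -0.01159, 0.05156, -0.003554, 5.041e-05, 7.987e-05, 0.1239, 0, -0.005131, 0.0526, -0.003557, 5.041e-05, 7.987e-05, 0.1239, 0, 0.00141, 0.05283, -0.00356, 5.041e-05, 7.987e-05, 0.1239, 0 ]
[ 0.007929, 0.05225, -0.003562, 5.041e-05, 7.987e-05, 0.1239, 0, 0.01433, 0.05087, -0.003564, 5.041e-05, 7.987e-05, 0.1239, 0, 0.0205, 0.04871, -0.003565, 5.041e-05, 7.987e-05, 0.1239, 0, 0.02637, 0.0458, -0.003566, 5.041e-05, 7.987e-05, 0.1239, 0, 0.03183, 0.04219, -0.003566, 5.041e-05, 7.987e-05, 0.1239, 0 ]
[ 0.0368, 0.03794, -0.003565, 5.041e-05, 7.987e-05, 0.1239, 0 ]
```

>>> servo_tool --deltas '[-0.024,0.047,-0.004,0,0,0.124,0,-0.018,0.05,-0.004,0,0,0.124,0,-0.0115,0.0515,-0.004,0,0,0.124,0,-0.005,0.0525,-0.004,0,0,0.124,0,0.0015,0.053,-0.004,0,0,0.124,0]'

```text
clock: 0.72
position: [0.3706, 0.4164, 0.2513]
ee_rot: [-3.142, 0.0, 0.659]
force: [0.3, 0.5, 0.4]
gripper_width: -0.0
```

>>> servo_tool --deltas '[0.008,0.052,-0.004,0,0,0.124,0,0.0145,0.051,-0.004,0,0,0.124,0,0.0205,0.0485,-0.004,0,0,0.124,0,0.0265,0.046,-0.003,0,0,0.124,0,0.032,0.042,-0.003,0,0,0.124,0]'

```text
clock: 1.35
position: [0.5631, 0.2353, 0.2692]
ee_rot: [-3.142, 0.0, 0.039]
force: [1.7, 0.6, -0.1]
gripper_width: -0.0001
```

>>> servo_tool --deltas '[0.037,0.038,-0.003,0,0,0.124,0,0,0,0,0,0,0,0]'

```text
clock: 1.6
position: [0.6026, 0.1977, 0.2715]
ee_rot: [3.141, 0.0, -0.086]
force: [-1.2, 1.0, -0.2]
gripper_width: 0.0002
```

```bash
python3 - <<'E'
from h import *
s=bot.read_state();print(s["clock"],s["position"],s["ee_rot"],s["force"],s["gripper_width"])
i=bot.camera_info("wrist");im,d=bot.camera("wrist")
import pickle;pickle.dump((i,im,d),open("w1.pkl","wb"));cv2.imwrite("pics/w1.png",im)
R=cv2.Rodrigues(i["rvec"])[0];print(-R.T@i["tvec"],R[2],i["fx"])
E
```

```text
1.6 [0.60257468 0.19771503 0.27152648] [ 3.14121059e+00  4.17453633e-04 -8.60695352e-02] [-1.19456526  1.00166176 -0.20139482] 0.0002137635121809368
[0.60956636 0.27660784 0.41480067] [-0.02637974 -0.3048108  -0.95204752] 325.343712874639
```

View pics/w1.png

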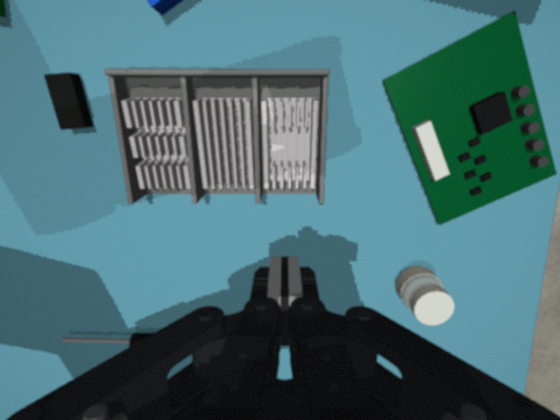

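The wrist view shows the pocket sink in the right-hand lane at about (291,145), and the closed fingers at (285,275). I'll get its centre and height from depth and rays.

```bash
python3 - <<'E'
from h import *
import pickle
np.set_printoptions(precision=4,suppress=True)
i,im,d=pickle.load(open("w1.pkl","rb"))
cv2.imwrite("pics/w1c.png",cv2.resize(im[60:215,230:340],None,fx=5,fy=3.8,interpolation=cv2.INTER_CUBIC))
c=cv2.resize(im[60:215,250:340],None,fx=3.8,fy=3.8,interpolation=cv2.INTER_CUBIC);cv2.imwrite("pics/w1c.png",c)
P=depthpts(i,d)
print(P[75:210:5,291])
print(ray("wrist",[(107,70),(328,69),(130,203),(323,203),(188,203),(257,203)],.046,i))
E
```

```text
[[ 0.619   0.3052  0.0517]
 [ 0.6194  0.3026  0.0189]
 [ 0.619   0.2974  0.0181]
 [ 0.6186  0.292   0.0192]
 [ 0.6182  0.2867  0.0184]
 [ 0.6176  0.2813  0.0234]
 [ 0.6172  0.2759  0.0229]
 [ 0.6168  0.2705  0.0213]
 [ 0.6164  0.265   0.0219]
 [ 0.6159  0.2594  0.0213]
 [ 0.6155  0.2537  0.0197]
 [ 0.6151  0.248   0.0199]
 [ 0.6146  0.242   0.0169]
 [ 0.6142  0.2361  0.0166]
 [ 0.6137  0.2304  0.0178]
 [ 0.6133  0.2241  0.015 ]
 [ 0.6128  0.2181  0.0158]
 [ 0.6123  0.2117  0.0135]
 [ 0.6118  0.2054  0.013 ]
 [ 0.6113  0.1992  0.0133]
 [ 0.6108  0.1929  0.0134]
 [ 0.6103  0.186   0.0107]
 [ 0.6098  0.1772  0.0014]
 [ 0.6093  0.1705  0.0013]
 [ 0.6087  0.1632 -0.0009]
 [ 0.6082  0.157   0.0016]
 [ 0.6076  0.1502  0.0017]]
[[0.4294 0.3259 0.046 ]
 [0.658  0.308  0.046 ]
 [0.4192 0.1824 0.046 ]
 [0.6457 0.163  0.046 ]
 [0.4869 0.1766 0.046 ]
 [0.568  0.1697 0.046 ]]
```

View pics/w1c.png

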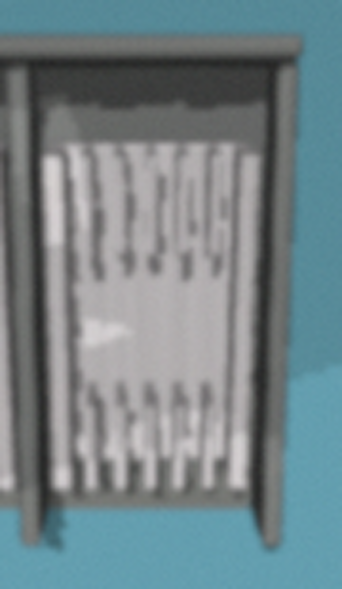

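Depth puts the sink centre at about (0.613, 0.233). The base top there is about 17.5 mm high, and the base runs from y≈0.183 to 0.284, which matches the 100 mm length. I'll go down into the pocket.

>>> servo_tool --deltas '[0.0075,-0.0355,0.03,0,0,0,0,0,0,0.055,0,0,0,0,0,0,0.055,0,0,0,0,0,0,0.05,0,0,0,0,0,0,0,0,0,0,0]'

```text
clock: 2.28
position: [0.6085, 0.2356, 0.0792]
ee_rot: [3.139, 0.007, -0.079]
force: [1.4, 1.1, 0.4]
gripper_width: 0.0001
```

```bash
python3 - <<'E'
from h import *
s=bot.read_state();print(s["clock"],s["position"],s["ee_rot"],s["force"])
im,d=bot.camera("top");c=cv2.resize(im[150:280,180:290],None,fx=4.2,fy=4.2,interpolation=cv2.INTER_CUBIC)
w,d=bot.camera("wrist");cv2.imwrite("pics/w2.png",w);cv2.imwrite("pics/t2.png",c)
E
```

```text
2.275 [0.60848406 0.23561758 0.07921913] [ 3.13935229  0.00658854 -0.07902574] [1.35157998 1.11886755 0.35884082]
```

View pics/w2.png

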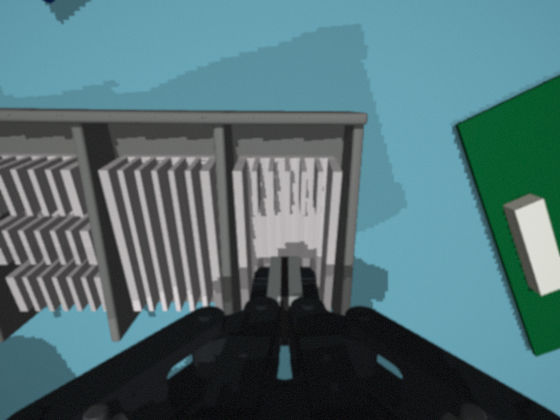

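View pics/t2.png

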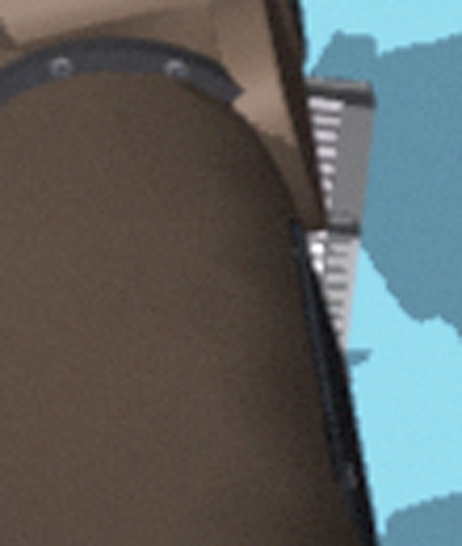

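The wrist view shows the fingers at (285,270), centred across the pocket, with the pocket's rear edge at about row 235. I'll descend to z≈0.024.

>>> servo_tool --deltas '[0.001,0.002,0.02,0,0,0,0,0,0,0.015,0,0,0,0,0,0,0.012,0,0,0,0,0,0,0,0,0,0,0]'

```text
clock: 2.88
position: [0.6114, 0.2329, 0.0342]
ee_rot: [3.141, 0.002, -0.081]
force: [-0.2, 0.4, 1.0]
gripper_width: 0.0002
```

>>> servo_tool --deltas '[0,0,0.01,0,0,0,0,0,0.004,0,0,0,0,0,0,0.004,0,0,0,0,0,0,0,0,0,0,0,0]'

```text
clock: 3.38
position: [0.6113, 0.2247, 0.0256]
ee_rot: [-3.141, -0.0, -0.081]
force: [-0.1, 0.5, -0.5]
gripper_width: -0.0001
```

>>> servo_tool --deltas '[0,0.004,0,0,0,0,0,0,0.005,0.0005,0,0,0,0,0,0.006,0.001,0,0,0,0,0,0.006,0.001,0,0,0,0,0,0.006,0.001,0,0,0,0]'

```text
clock: 4.0
position: [0.6092, 0.1979, 0.022]
ee_rot: [-3.141, -0.001, -0.081]
force: [0.7, 6.0, 6.7]
gripper_width: -0.0
```

```bash
python3 - <<'E'
from h import *
import pickle
s=bot.read_state();print(s["clock"],s["position"],s["ee_rot"],s["force"])
i=bot.camera_info("wrist");w,d=bot.camera("wrist");cv2.imwrite("pics/w3.png",w);pickle.dump((i,w,d),open("w3.pkl","wb"))
E
```

```text
4.0 [0.60920226 0.19790797 0.022016  ] [-3.14113881e+00 -6.92697664e-04 -8.11189622e-02] [0.6502996  6.0160504  6.65473159]
```

View pics/w3.png

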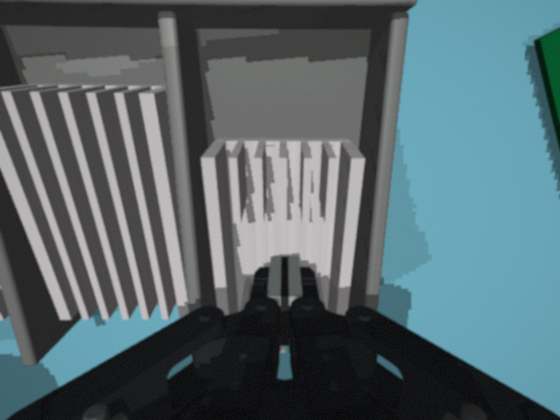

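```bash
python3 - <<'E'
from h import *
import pickle
np.set_printoptions(precision=4,suppress=True)
i,im,d=pickle.load(open("w3.pkl","rb"));P=depthpts(i,d)
for c in (275,300): print(P[110:262:8,c])
E
```

```text
[[0.6116 0.2751 0.0166]
 [0.6113 0.2717 0.0159]
 [0.6109 0.2683 0.0146]
 [0.6106 0.2647 0.0141]
 [0.6105 0.2619 0.0213]
 [0.6101 0.2581 0.0184]
 [0.6099 0.255  0.021 ]
 [0.6095 0.2512 0.0197]
 [0.6092 0.2475 0.0197]
 [0.6088 0.2435 0.018 ]
 [0.6084 0.2397 0.0183]
 [0.608  0.2357 0.0175]
 [0.6077 0.2318 0.0178]
 [0.6073 0.2273 0.016 ]
 [0.6068 0.2228 0.0151]
 [0.6064 0.2183 0.0144]
 [0.606  0.214  0.0142]
 [0.6056 0.2094 0.0137]
 [0.6051 0.2045 0.0127]]
[[0.6224 0.2742 0.0169]
 [0.6223 0.2708 0.015 ]
 [0.6221 0.2674 0.0154]
 [0.6218 0.2639 0.0152]
 [0.6214 0.261  0.0209]
 [0.6212 0.2575 0.0204]
 [0.621  0.2538 0.0192]
 [0.6207 0.2503 0.0198]
 [0.6204 0.2469 0.0212]
 [0.6201 0.2436 0.0227]
 [0.6198 0.2404 0.0244]
 [0.6195 0.2372 0.0263]
 [0.6196 0.2305 0.0166]
 [0.6193 0.2266 0.017 ]
 [0.619  0.2223 0.0164]
 [0.6188 0.2178 0.0155]
 [0.6185 0.2133 0.0149]
 [0.6182 0.2085 0.0139]
 [0.6179 0.2038 0.0134]]
```

The sink has moved 20 mm with the tip 9 mm above the pocket floor, so the drag is clean. Continuing.

>>> servo_tool --deltas '[0,0.008,0,0,0,0,0,0,0.01,0.0005,0,0,0,0,0,0.01,0.0005,0,0,0,0,0,0.01,0.0005,0,0,0,0,0,0.01,0.0005,0,0,0,0]'

```text
clock: 4.68
position: [0.6052, 0.1497, 0.02]
ee_rot: [-3.141, -0.001, -0.081]
force: [0.7, 4.3, 4.3]
gripper_width: 0.0003
```

>>> servo_tool --deltas '[0,0.01,0.001,0,0,0,0,0,0.01,0.001,0,0,0,0,0,0.01,0.001,0,0,0,0,0,0.01,0,0,0,0,0,0,0.01,0,0,0,0,0]'

```text
clock: 5.3
position: [0.6007, 0.0996, 0.0164]
ee_rot: [3.141, 0.001, -0.081]
force: [-0.1, 0.6, -0.4]
gripper_width: -0.0002
```

```bash
python3 - <<'E'
from h import *
import pickle
np.set_printoptions(precision=4,suppress=True)
s=bot.read_state();print(s["clock"],s["position"],s["ee_rot"],s["force"])
i=bot.camera_info("wrist");w,d=bot.camera("wrist");cv2.imwrite("pics/w4.png",w);pickle.dump((i,w,d),open("w4.pkl","wb"))
t,_=bot.camera("top");cv2.imwrite("pics/t4.png",t)
P=depthpts(i,d);print(P[110:262:8,268])
E
```

```text
5.3 [0.6007 0.0996 0.0164] [ 3.1414  0.001  -0.081 ] [-0.0922  0.5833 -0.4022]
[[0.5996 0.177  0.0028]
 [0.5992 0.1734 0.0019]
 [0.5988 0.1697 0.0004]
 [0.5985 0.1661 0.001 ]
 [0.5984 0.1628 0.0055]
 [0.5982 0.1594 0.0076]
 [0.5978 0.1558 0.0083]
 [0.5974 0.1519 0.0068]
 [0.597  0.1481 0.0071]
 [0.5967 0.1444 0.0077]
 [0.5964 0.1406 0.0082]
 [0.5959 0.1365 0.0078]
 [0.5955 0.1322 0.007 ]
 [0.5951 0.1282 0.0074]
 [0.5948 0.1243 0.0082]
 [0.5943 0.1199 0.0076]
 [0.5939 0.1153 0.007 ]
 [0.5935 0.1112 0.0078]
 [0.5932 0.1071 0.0085]]
```

View pics/w4.png

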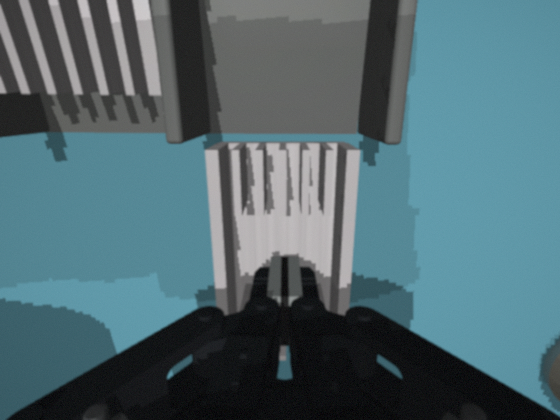

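View pics/t4.png

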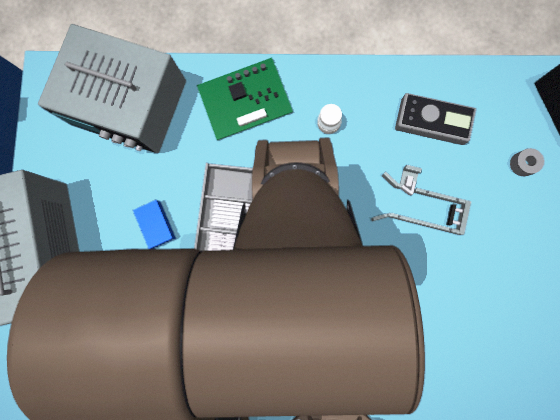

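The sink is flat on the bench, with its base top at about 7.5 mm, its rear end at y≈0.164 and its centre at about (0.60, 0.114). Next is a finer fit of the jig from the first top picture's depth.

```bash
python3 - <<'E'
from h import *
np.set_printoptions(precision=4,suppress=True)
z=np.load("top0.npz");P=depthpts(bot.camera_info("top"),z["d"]);im=z["im"]
x,y,h=P[...,0],P[...,1],P[...,2]
m=(h>.017)&(h<.04)&(x>.48)&(x<.67)&(y>-.33)&(y<-.06)
# grey wall pixels -> ray onto z=.026
v,u=np.nonzero(m);Q=ray("top",np.c_[u,v],.026)[:,:2]
print(len(Q))
best=None
from scipy.optimize import least_squares
sel=Q
th=np.radians(-13.4);o=np.array([.5623,-.2169])
def loc(Q,o,th):
    c,s=np.cos(th),np.sin(th);d=Q-o;return np.c_[d@[c,s],d@[-s,c]]
for it in range(4):
    L=loc(Q,o,th)
    a=(abs(L[:,0]-36)<0)  # placeholder
    up=(abs(L[:,0]-.036)<.012)&(L[:,1]>-.045)&(L[:,1]<.042)
    lo=(abs(L[:,0]+.036)<.012)&(L[:,1]>-.045)&(L[:,1]<.085)
    f=lambda p:np.r_[loc(Q[up],np.array([p[0],-.2169]),p[1])[:,0]-.036,loc(Q[lo],np.array([p[0],-.2169]),p[1])[:,0]+.036]
    r=least_squares(f,[o[0],th],loss="soft_l1",f_scale=.003);o=np.array([r.x[0],-.2169]);th=r.x[1]
    print(o,np.degrees(th),up.sum(),lo.sum(),np.median(loc(Q[up],o,th)[:,0]),np.median(loc(Q[lo],o,th)[:,0]))
L=loc(Q,o,th)
mid=abs(L[:,0])<.02;print("mid y's",np.sort(L[mid,1])[::6]*1000)
print("y range +x",L[(L[:,0]>.045),1].min(),"lower wall ymax",L[L[:,0]<-.03,1].max(),L[:,1].min())
# black pad
hsv=cv2.cvtColor(im,cv2.COLOR_BGR2HSV);b=(hsv[...,2]<50)&(x>.5)&(x<.62)&(y>-.31)&(y<-.23)
v,u=np.nonzero(b);K=loc(ray("top",np.c_[u,v],.024)[:,:2],o,th);print("pad",len(K),K.min(0),K.max(0),np.percentile(K,[5,95],axis=0))
# steel catch tip: bright
R=cv2.Rodrigues(np.array(bot.camera_info("top")["rvec"]))[0];print("cam",-R.T@bot.camera_info("top")["tvec"])
E
```

```text
1254
[ 0.5636 -0.2169] -13.44237677803955 168 231 0.035534574329993365 -0.03583436836375785
[ 0.5636 -0.2169] -13.385254652115373 169 231 0.03550362892652027 -0.035798848951884815
[ 0.5636 -0.2169] -13.385254652115373 169 231 0.03550362892652027 -0.035798848951884815
[ 0.5636 -0.2169] -13.385254652115373 169 231 0.03550362892652027 -0.035798848951884815
mid y's [-83.2296 -82.4759 -81.8073 -80.9695 -80.1055 -79.3541 -78.603  -77.8523
 -77.1019 -76.2275 -75.4051 -74.7302 -73.7087 -73.0317 -72.2848 -71.3337
 -70.5878 -69.9043 -68.9496 -68.258  -65.7651 -62.194  -60.0119 -57.8292
 -56.1034 -53.462  -52.2456 -51.5244 -50.7817 -50.0504 -49.3314 -48.3627
 -47.6357 -46.907  -45.9347 -45.2071 -44.2383 -43.2597]
y range +x 0.04223651065527511 lower wall ymax 0.12536460992424028 -0.08332708000826035
pad 104 [-0.0275 -0.0715] [ 0.0303 -0.0415] [[-0.0232 -0.0527]
 [ 0.0205 -0.0425]]
cam [0.4441 0.0924 0.9379]
```

```bash
python3 - <<'E'
from h import *
plan([.603,-.0515,.0165],-.2336,15)
E
```

```text
[ 0.0009663, 0.01001, 0, 0, 4.251e-05, 0.0101, 0, 0.001067, 0.009995, 0, 0, 4.251e-05, 0.0101, 0, 0.001168, 0.009984, 0, 0, 4.251e-05, 0.0101, 0, 0.001269, 0.009972, 0, 0, 4.251e-05, 0.0101, 0, 0.00137, 0.009958, 0, 0, 4.251e-05, 0.0101, 0 ]
[ 0.00147, 0.009944, 0, 0, 4.251e-05, 0.0101, 0, 0.001571, 0.009928, 0, 0, 4.251e-05, 0.0101, 0, 0.001671, 0.009912, 0, 0, 4.251e-05, 0.0101, 0, 0.001771, 0.009895, 0, 0, 4.251e-05, 0.0101, 0, 0.001871, 0.009876, 0, 0, 4.251e-05, 0.0101, 0 ]
[ 0.001971, 0.009857, 0, 0, 4.251e-05, 0.0101, 0, 0.00207, 0.009836, 0, 0, 4.251e-05, 0.0101, 0, 0.002169, 0.009815, 0, 0, 4.251e-05, 0.0101, 0, 0.002269, 0.009793, 0, 0, 4.251e-05, 0.0101, 0, 0.002367, 0.009769, 0, 0, 4.251e-05, 0.0101, 0 ]
```

>>> servo_tool --deltas '[0.001,0.01,0,0,0,0.0102,0,0.001,0.01,0,0,0,0.0102,0,0.0012,0.01,0,0,0,0.0102,0,0.0013,0.01,0,0,0,0.0102,0,0.0014,0.01,0,0,0,0.0102,0]'

```text
clock: 6.02
position: [0.6019, 0.0494, 0.0168]
ee_rot: [-3.142, 0.0, -0.133]
force: [0.6, 0.5, -0.9]
gripper_width: -0.0001
```

>>> servo_tool --deltas '[0.0015,0.01,0,0,0,0.0102,0,0.0016,0.01,0,0,0,0.0102,0,0.0017,0.01,0,0,0,0.0102,0,0.0018,0.01,0,0,0,0.0102,0,0.0019,0.01,0,0,0,0.0102,0]'

```text
clock: 6.65
position: [0.6027, -0.0012, 0.0168]
ee_rot: [-3.141, -0.0, -0.184]
force: [0.2, 1.5, -0.9]
gripper_width: -0.0001
```

```bash
python3 - <<'E'
from h import *
import pickle
np.set_printoptions(precision=4,suppress=True)
s=bot.read_state();print(s["clock"],s["position"],s["ee_rot"],s["force"])
i=bot.camera_info("wrist");w,d=bot.camera("wrist");cv2.imwrite("pics/w5.png",w);pickle.dump((i,w,d),open("w5.pkl","wb"))
P=depthpts(i,d);print(P[110:262:12,268])
E
```

```text
6.65 [ 0.6027 -0.0012  0.0168] [-3.1415 -0.     -0.1837] [ 0.1572  1.5435 -0.8583]
[[0.6093 0.0758 0.0002]
 [0.6083 0.0705 0.0008]
 [0.6073 0.0652 0.0016]
 [0.6065 0.0603 0.0071]
 [0.6054 0.0548 0.007 ]
 [0.6044 0.0495 0.0086]
 [0.6032 0.0437 0.008 ]
 [0.602  0.0377 0.0071]
 [0.6008 0.0317 0.0071]
 [0.5995 0.0256 0.0071]
 [0.5983 0.0195 0.0076]
 [0.597  0.013  0.0074]
 [0.5957 0.0066 0.0078]]
```

View pics/w5.png

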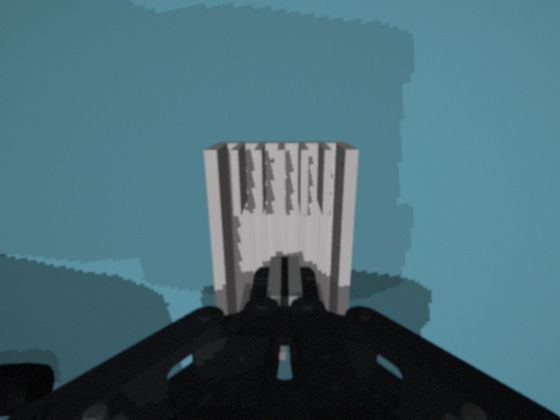

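The sink follows squarely: its rear edge is level at row 148 and its flanks are at columns 206 and 357. It sits about 2 mm towards tool −x. Continuing to the mouth.

>>> servo_tool --deltas '[0.0024,0.01,0,0,0,0.0101,0,0.0025,0.01,0,0,0,0.0101,0,0.0026,0.01,0,0,0,0.0101,0,0.0027,0.01,0,0,0,0.0101,0,0.0028,0.01,0,0,0,0.0101,0]'

```text
clock: 7.32
position: [0.6054, -0.0529, 0.0168]
ee_rot: [-3.141, -0.0, -0.234]
force: [0.0, 1.1, 0.5]
gripper_width: 0.0001
```

```bash
cat >> h.py <<'E'
O=np.array([.5636,-.2169]);TH=np.radians(-13.39)
def jl(Q):
    c,s=np.cos(TH),np.sin(TH);d=np.asarray(Q)[...,:2]-O;return np.stack([d@[c,s],d@[-s,c]],-1)
E
cat > look.py <<'E'
from h import *
import sys,pickle
np.set_printoptions(precision=4,suppress=True)
n=sys.argv[1]
s=bot.read_state();print(s["clock"],s["position"],s["ee_rot"],s["force"],"TCP jig",jl(s["position"])*1000, "yaw err",np.degrees(s["ee_rot"][2]-TH))
i=bot.camera_info("wrist");w,d=bot.camera("wrist");cv2.imwrite(f"pics/{n}.png",w)
P=depthpts(i,d);z=P[...,2];m=(z>.026)&(z<.037);m[:, :150]=0;m[:,420:]=0;m[265:]=0
if "t" in sys.argv: cv2.imwrite(f"pics/{n}t.png",bot.camera("top")[0]);cv2.imwrite(f"pics/{n}s.png",bot.camera("scene")[0])
J=jl(P[m])*1000
for a in range(int(np.percentile(J[:,1],1))//10*10,int(J[:,1].max())+1,10):
    k=(J[:,1]>=a)&(J[:,1]<a+10)
    if k.sum()>30: print(a,k.sum(),np.percentile(J[k,0],[1,99]))
print("rear y (jig mm)",np.percentile(J[:,1],[99,99.8]))
E
python3 look.py w6
```

```text
7.325 [ 0.6054 -0.0529  0.0168] [-3.1415 -0.0001 -0.2342] [0.0283 1.1309 0.4883] TCP jig [  2.6633 169.2452] yaw err -0.028797132550907233
180 602 [-28.9036  30.6331]
190 642 [-29.175   30.6001]
200 1169 [-29.358  30.222]
210 1757 [-29.4687  29.7886]
220 1924 [-29.7462  29.5824]
230 515 [-29.8538  29.3586]
rear y (jig mm) [232.256  232.6896]
```

View pics/w6.png

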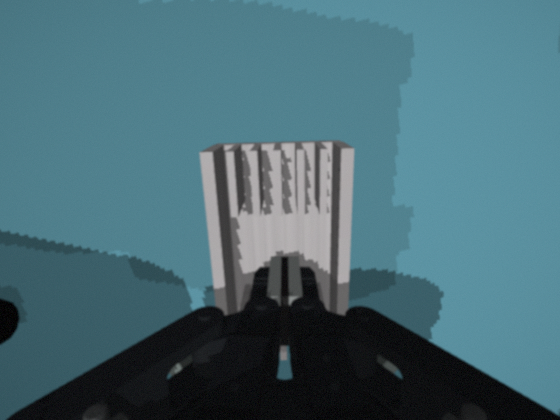

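The sink is centred on the jig axis, with its flanks at −29.5 and +30 mm and its centre at jig y≈182. I'll push straight in.

>>> servo_tool --deltas '[0,0.01,0,0,0,0,0,0,0.01,0,0,0,0,0,0,0.01,0,0,0,0,0,0,0.01,0,0,0,0,0,0,0.005,0,0,0,0,0]'

```text
clock: 8.0
position: [0.5947, -0.0967, 0.0168]
ee_rot: [-3.141, -0.0, -0.234]
force: [0.1, 1.0, 0.3]
gripper_width: -0.0001
```

>>> servo_tool --deltas '[0,0.005,0,0,0,0,0,0,0.005,0,0,0,0,0,0,0.005,0,0,0,0,0,0,0.005,0,0,0,0,0,0,0.005,0,0,0,0,0]'

```text
clock: 8.62
position: [0.5883, -0.1198, 0.0167]
ee_rot: [-3.141, 0.002, -0.233]
force: [-4.5, 8.6, 3.9]
gripper_width: 0.0001
```

```bash
python3 look.py w7
```

```text
8.625 [ 0.5883 -0.1198  0.0167] [-3.1409  0.0022 -0.2335] [-4.4611  8.6181  3.8704] TCP jig [  1.5357 100.2005] yaw err 0.013139578259369662
110 1184 [-54.8841  57.3321]
120 992 [-56.784   59.1904]
130 1480 [-42.0882  20.1659]
140 1998 [-44.347   17.5647]
150 1642 [-45.235   15.4018]
160 407 [-9.1171 13.464 ]
rear y (jig mm) [164.7687 166.2127]
```

View pics/w7.png

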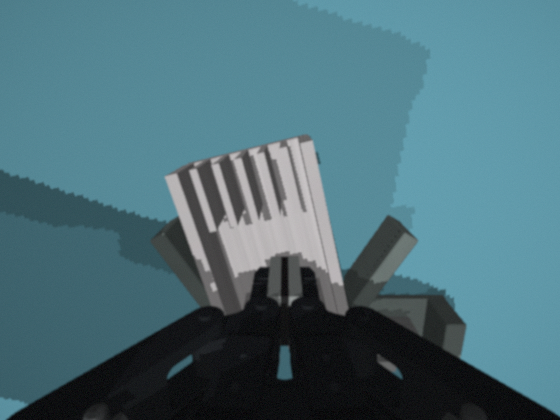

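The front right corner met the catch off-centre. The narrow push at mid-width let the sink yaw about 12° in the funnel, so its rear swung towards −x. I'll back it out using the pocket's rear wall, spread the fingers inside the pocket for a wide push face, and try again.

>>> servo_tool --deltas '[0,-0.008,0,0,0,0,0,0,-0.01,0,0,0,0,0,0,-0.008,0,0,0,0,0,0,-0.008,0,0,0,0,0,0,-0.008,0,0,0,0,0]'

```text
clock: 9.3
position: [0.599, -0.0788, 0.0168]
ee_rot: [-3.142, 0.0, -0.233]
force: [-2.0, -1.6, -0.3]
gripper_width: 0.0
```

>>> servo_tool --deltas '[0,-0.008,0,0,0,0,0,0,-0.008,0,0,0,0,0,0,-0.008,0,0,0,0,0,0,-0.008,0,0,0,0,0,0,0,0,0,0,0,0]'

```text
clock: 9.93
position: [0.6064, -0.0476, 0.0168]
ee_rot: [-3.141, -0.0, -0.233]
force: [0.0, 0.5, 0.6]
gripper_width: 0.0002
```

```bash
python3 look.py w8
```

```text
9.925 [ 0.6064 -0.0476  0.0168] [-3.1414 -0.0001 -0.2328] [0.0076 0.46   0.58  ] TCP jig [  2.4062 174.6146] yaw err 0.05019436449715854
180 465 [-41.2828  19.2446]
190 1733 [-42.8716  18.5381]
200 1748 [-44.4578  16.3848]
210 685 [-25.3642  14.667 ]
rear y (jig mm) [217.7956 218.294 ]
```

View pics/w8.png

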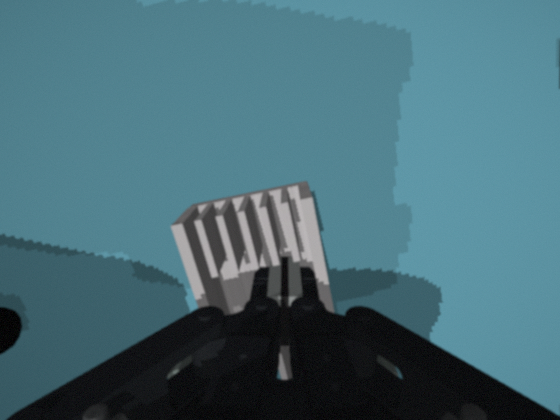

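Sink now at about (−4, 163) in the jig frame, turned about +12°. I'll centre the tool in the pocket, match its yaw and spread the fingers gently.

>>> servo_tool --deltas '[-0.0035,0.006,0,0,0,-0.108,0,-0.0018,0.0063,0,0,0,-0.108,0,0,0,0,0,0,0,0.008,0,0,0,0,0,0,0.014,0,0,0,0,0,0,0.014]' --newtons 20

```text
clock: 10.6
position: [0.599, -0.0592, 0.0168]
ee_rot: [-3.141, -0.0, -0.019]
force: [-0.5, -0.2, 0.8]
gripper_width: 0.0143
```

```bash
python3 look.py w9
```

```text
10.6 [ 0.599  -0.0592  0.0168] [-3.1415 -0.0001 -0.0188] [-0.4695 -0.1816  0.7992] TCP jig [ -2.0985 161.6146] yaw err 12.314611904757472
160 60 [-36.8369 -25.5567]
170 464 [-39.0172  17.2172]
180 1035 [-40.6129  20.6406]
190 1688 [-42.6265  18.5241]
200 1699 [-44.1334  16.3572]
210 712 [-25.2567  14.469 ]
rear y (jig mm) [217.4402 218.2527]
```

View pics/w9.png

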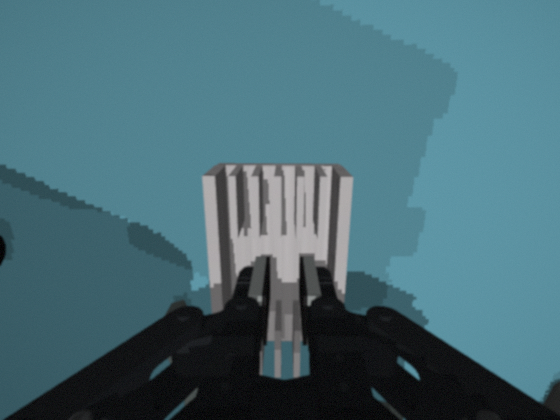

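>>> servo_tool --deltas '[-0.0015,-0.006,0,0,0,0,0.017,0,-0.006,0,0,0,0,0.017,0,-0.002,0,0,0,0,0.017]'

```text
clock: 11.02
position: [0.5976, -0.0447, 0.0168]
ee_rot: [-3.142, 0.0, -0.017]
force: [0.4, -1.8, -0.3]
gripper_width: 0.0167
```

```bash
python3 - <<'E'
from h import *
s=bot.read_state();print(s["position"],s["force"],s["gripper_width"])
plan([.6135,-.0057,.0165],-.2337,5,hand=.017)
E
```

```text
[ 0.59758664 -0.04470673  0.01678185] [ 0.44389563 -1.8209927  -0.26462509] 0.016739228488215314
[ 0.00305, -0.007854, 5.629e-05, 0, 0, 0.04336, 0.017, 0.002707, -0.007979, 5.632e-05, 0, 0, 0.04336, 0.017, 0.002359, -0.008089, 5.634e-05, 0, 0, 0.04336, 0.017, 0.002006, -0.008183, 5.636e-05, 0, 0, 0.04336, 0.017, 0.001649, -0.008263, 5.637e-05, 0, 0, 0.04336, 0.017 ]
```

>>> servo_tool --deltas '[0.003,-0.008,0,0,0,0.043,0.017,0.0027,-0.008,0,0,0,0.043,0.017,0.0024,-0.008,0,0,0,0.043,0.017,0.002,-0.0082,0,0,0,0.043,0.017,0.0016,-0.0083,0,0,0,0.043,0.017]'

```text
clock: 11.65
position: [0.6136, -0.0059, 0.0168]
ee_rot: [3.142, 0.0, -0.234]
force: [-0.5, -0.9, 0.4]
gripper_width: 0.0173
```

```bash
python3 look.py w10
```

```text
11.65 [ 0.6136 -0.0059  0.0168] [ 3.1415  0.     -0.2338] [-0.5445 -0.9116  0.3629] TCP jig [ -0.2607 216.8417] yaw err -0.006778924128521742
220 118 [-26.3856  25.766 ]
230 1434 [-31.0551  28.3195]
240 1567 [-31.0705  28.2632]
250 1223 [-31.0012  28.3824]
rear y (jig mm) [255.9829 256.1377]
```

View pics/w10.png

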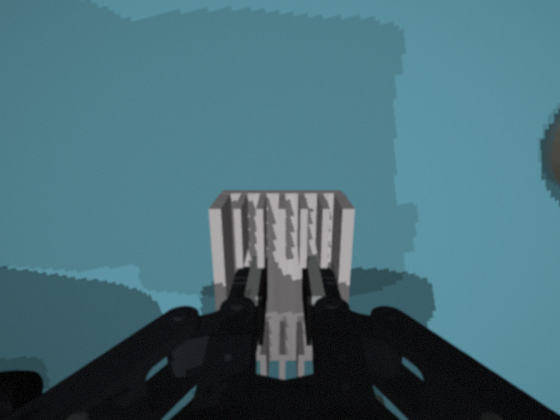

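The sink is now square to the jig (flank x constant at −31.0 / +28.3) and the fingers span the pocket. Driving in again.

>>> servo_tool --deltas '[0,0.01,0,0,0,0,0.017,0,0.01,0,0,0,0,0.017,0,0.005,0,0,0,0,0.017,0,0.01,0,0,0,0,0.017,0,0.01,0,0,0,0,0.017]'

```text
clock: 12.32
position: [0.6029, -0.0507, 0.0168]
ee_rot: [-3.141, 0.0, -0.232]
force: [-0.5, 1.6, -0.4]
gripper_width: 0.0171
```

>>> servo_tool --deltas '[0,0.01,0,0,0,0,0.017,0,0.01,0,0,0,0,0.017,0,0.008,0,0,0,0,0.017,0,0.008,0,0,0,0,0.017,0,0,0,0,0,0,0.017]'

```text
clock: 12.95
position: [0.5947, -0.0856, 0.0168]
ee_rot: [3.142, -0.0, -0.233]
force: [0.2, -0.3, -0.4]
gripper_width: 0.0168
```

```bash
python3 look.py w11
```

```text
12.95 [ 0.5947 -0.0856  0.0168] [ 3.1416 -0.0001 -0.2331] [ 0.1989 -0.328  -0.398 ] TCP jig [ -0.1291 134.9576] yaw err 0.03544328637222016
140 233 [-30.7686  28.2339]
150 622 [-31.0212  28.5749]
160 668 [-31.1395  28.5925]
170 1670 [-30.9656  28.3934]
180 1835 [-30.8952  28.3536]
190 1511 [-30.8911  28.4479]
rear y (jig mm) [197.1365 197.2284]
```

View pics/w11.png

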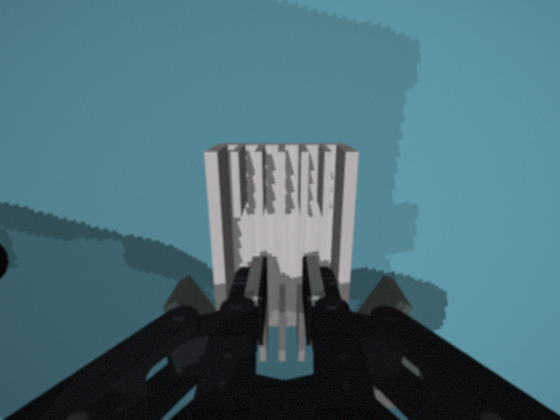

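>>> servo_tool --deltas '[0,0.005,0,0,0,0,0.017,0,0.005,0,0,0,0,0.017,0,0.005,0,0,0,0,0.017,0,0.005,0,0,0,0,0.017,0,0.005,0,0,0,0,0.017]'

```text
clock: 13.62
position: [0.597, -0.1073, 0.0197]
ee_rot: [-3.137, -0.018, -0.236]
force: [40.6, 52.0, 11.2]
gripper_width: 0.0171
```

```bash
python3 look.py w12
```

```text
13.625 [ 0.597  -0.1073  0.0197] [-3.1372 -0.0182 -0.2358] [40.5501 52.0097 11.1651] TCP jig [  7.1152 114.3636] yaw err -0.11902506126310496
120 422 [-53.9803  59.7027]
130 330 [-14.6543  48.2773]
140 658 [-9.2635 52.085 ]
150 902 [ 4.7805 59.5759]
160 552 [ 8.3774 50.7637]
170 202 [ 5.3305 25.5769]
rear y (jig mm) [178.7458 179.5863]
```

View pics/w12.png

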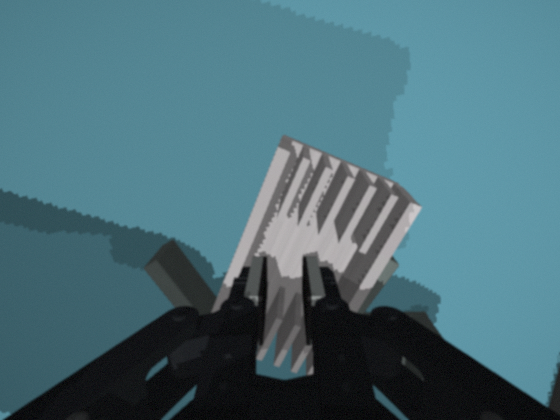

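The opposite corner (−x) snagged the channel entry this time: the sink was biased to −x and has turned clockwise, with about 65 N at the wrist. Backing off at once.

>>> servo_tool --deltas '[0.004,-0.006,0,0,0,0,0.017,0.003,-0.008,0,0,0,0,0.017,0,-0.008,0,0,0,0,0.017]'

```text
clock: 14.05
position: [0.601, -0.0895, 0.0167]
ee_rot: [3.141, -0.0, -0.233]
force: [1.1, -2.1, -0.1]
gripper_width: 0.0171
```

```bash
python3 look.py w13 t
```

```text
14.05 [ 0.601  -0.0895  0.0167] [ 3.1414 -0.0001 -0.2326] [ 1.0707 -2.0818 -0.1157] TCP jig [  6.9072 132.5766] yaw err 0.06401851418000862
140 396 [-17.947   43.1199]
150 1142 [-16.6942  45.2532]
160 1768 [-13.9422  47.533 ]
170 1710 [-11.6265  48.8945]
180 633 [-9.7012 21.8107]
rear y (jig mm) [187.6637 188.4479]
```

View pics/w13.png

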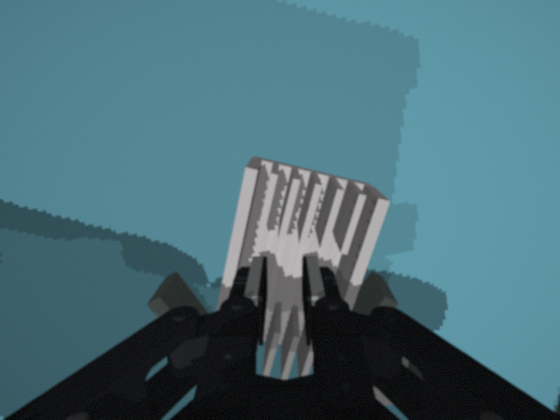

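View pics/w13s.png

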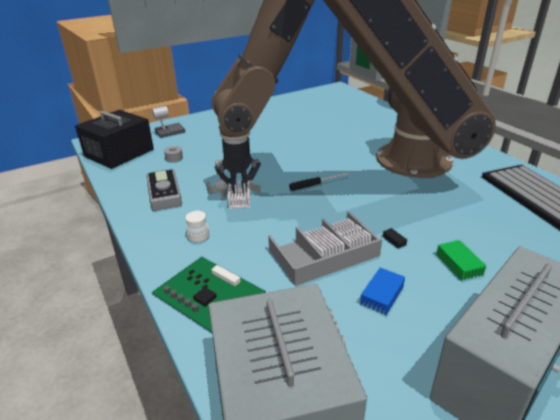

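The sink is still flat, turned about −12° with its centre at jig (10, 133). I'll pull it back again with the wide fingers, which square it up.

>>> servo_tool --deltas '[0,-0.008,0,0,0,0,0.017,0,-0.008,0,0,0,0,0.017,-0.001,-0.008,0,0,0,0,0.017,-0.001,-0.008,0,0,0,0,0.017,-0.001,-0.008,0,0,0,0,0.017]'

```text
clock: 14.82
position: [0.6072, -0.0492, 0.0167]
ee_rot: [-3.142, 0.0, -0.232]
force: [-0.8, -1.5, -0.8]
gripper_width: 0.0168
```

>>> servo_tool --deltas '[-0.001,-0.008,0,0,0,0,0.017,-0.001,-0.009,0,0,0,0,0.017,0,-0.01,0,0,0,0,0.017,0,-0.01,0,0,0,0,0.017,0,-0.01,0,0,0,0,0.017]'

```text
clock: 15.45
position: [0.6163, -0.003, 0.0168]
ee_rot: [-3.141, -0.0, -0.232]
force: [-0.2, -1.5, -1.3]
gripper_width: 0.0169
```

```bash
python3 look.py w14
```

```text
15.45 [ 0.6163 -0.003   0.0168] [-3.1415 -0.     -0.2324] [-0.1569 -1.472  -1.2602] TCP jig [  1.6996 220.3106] yaw err 0.07323857152895306
230 1019 [-22.8702  38.0292]
240 1672 [-21.302   40.1402]
250 1566 [-18.9342  41.4618]
260 517 [-17.2245  13.9371]
rear y (jig mm) [266.6694 267.384 ]
```

View pics/w14.png

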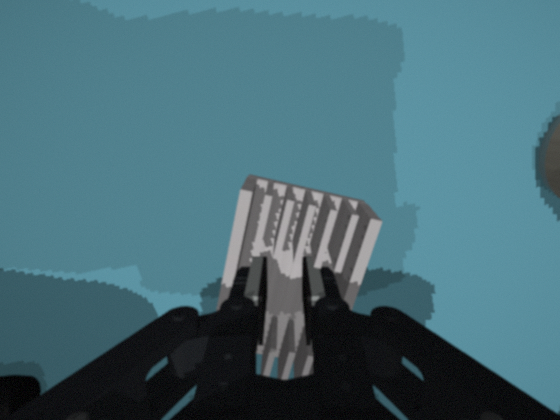

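It didn't square up because its corners wedged in the pocket. As before, I'll match the tool to the sink's yaw first, then turn it gradually while dragging forward.

>>> servo_tool --deltas '[0,0.003,0,0,0,0.104,0.017,0,0.003,0,0,0,0.104,0.017,0,0.008,0,0,0,0,0.017,0,0.006,0,0,0,0,0.017,0,0.002,0,0,0,0,0.017]'

```text
clock: 16.12
position: [0.6075, -0.0243, 0.0168]
ee_rot: [-3.141, -0.0, -0.44]
force: [0.7, 1.6, -0.7]
gripper_width: 0.0169
```

>>> servo_tool --deltas '[0.0015,0.008,0,0,0,-0.042,0.017,0.0015,0.008,0,0,0,-0.042,0.017,0.0015,0.008,0,0,0,-0.042,0.017,0.0015,0.008,0,0,0,-0.042,0.017,0.0015,0.008,0,0,0,-0.042,0.017]'

```text
clock: 16.75
position: [0.6006, -0.0641, 0.0168]
ee_rot: [-3.141, 0.0, -0.228]
force: [0.7, 2.3, -0.5]
gripper_width: 0.0171
```

```bash
python3 look.py w15
```

```text
16.75 [ 0.6006 -0.0641  0.0168] [-3.1414  0.0001 -0.2283] [ 0.6624  2.2893 -0.5246] TCP jig [  0.6172 157.2201] yaw err 0.3117074210669998
160 141 [-24.3231  25.7749]
170 582 [-29.1774  30.4774]
180 658 [-29.2843  30.5072]
190 1396 [-29.1812  30.2035]
200 1804 [-29.1468  30.186 ]
210 1941 [-29.2649  30.0447]
220 120 [-28.2205  30.2283]
rear y (jig mm) [220.1413 220.3039]
```

View pics/w15.png

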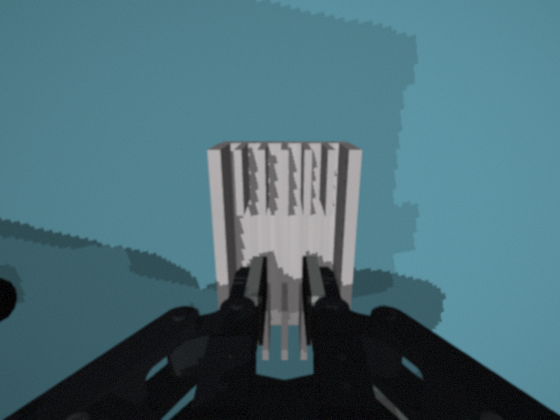

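The sink is square and centred at +0.5 mm. In the earlier wrist views the funnel's outer edges average about +1.2 mm, which explains the −x snag. I'll shift 1 mm towards +x and go in with small steps.

>>> servo_tool --deltas '[0.0004,0.008,0,0,0,0.003,0.017,0.0004,0.008,0,0,0,0.002,0.017,0.0002,0.007,0,0,0,0,0.017,0,0.003,0,0,0,0,0.017]'

```text
clock: 17.3
position: [0.5956, -0.09, 0.0168]
ee_rot: [-3.141, -0.0, -0.236]
force: [0.9, 2.1, 0.5]
gripper_width: 0.0171
```

```bash
python3 look.py w16; python3 - <<'E'
from h import *
np.set_printoptions(precision=1,suppress=True)
i=bot.camera_info("wrist");w,d=bot.camera("wrist");P=depthpts(i,d);z=P[...,2];J=jl(P)*1000
m=(z>.014)&(z<.034)
for a in range(104,128,4):
    k=m&(J[...,1]>=a)&(J[...,1]<a+4)&(abs(J[...,0])>33)&(abs(J[...,0])<75)
    L=J[k][:,0];print(a,len(L),L[L<0].min() if (L<0).any() else None,L[L<0].max() if (L<0).any() else None,L[L>0].min() if (L>0).any() else None,L[L>0].max()if (L>0).any() else None)
E
```

```text
17.3 [ 0.5956 -0.09    0.0168] [-3.1415 -0.0001 -0.2361] [0.9201 2.1408 0.4776] TCP jig [  1.7212 130.8789] yaw err -0.1395006904505784
140 498 [-27.8586  31.5999]
150 631 [-27.9643  31.6487]
160 1000 [-27.9461  31.6415]
170 1754 [-27.7207  31.5977]
180 1881 [-27.7057  31.5381]
190 872 [-27.7356  31.6293]
rear y (jig mm) [193.8306 193.9515]
104 16 -41.72443346899547 -40.280681038754146 42.80580572696093 43.870295916589036
108 80 -43.92822318241317 -40.6367431476032 43.27858778277471 46.58129233371983
112 111 -46.81864449554985 -43.443647222951505 45.879986667981385 49.0832815490909
116 344 -56.58602966294321 -45.60612900265101 48.140502746545444 58.834856620628614
120 597 -58.097226698697476 -47.334920064161594 50.205179324284096 60.46079395486575
124 321 -55.92529289658389 -50.27997023697334 52.38273056611849 58.36267931092772
```

View pics/w16.png

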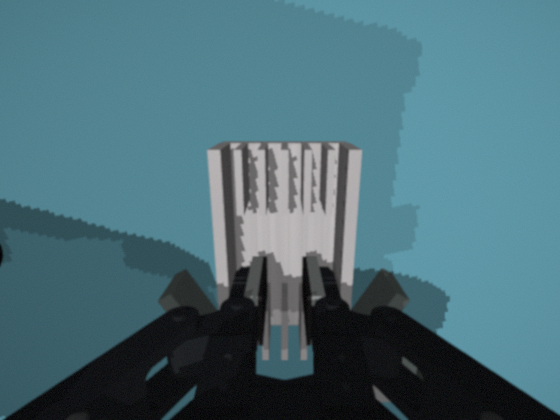

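>>> servo_tool --deltas '[-0.0005,0.004,0,0,0,0.002,0.017,0,0.004,0,0,0,0,0.017,0,0.003,0,0,0,0,0.017]'

```text
clock: 17.77
position: [0.5925, -0.1002, 0.0168]
ee_rot: [-3.141, 0.0, -0.237]
force: [0.6, 1.8, 0.6]
gripper_width: 0.017
```

```bash
python3 look.py w17
```

```text
17.775 [ 0.5925 -0.1002  0.0168] [-3.1415  0.0001 -0.2375] [0.5766 1.7642 0.6112] TCP jig [  1.0855 120.2011] yaw err -0.2168487430583571
130 529 [-28.325   31.1966]
140 652 [-28.4221  31.2749]
150 1072 [-28.3633  31.1896]
160 1749 [-28.2047  31.0944]
170 1891 [-28.1402  31.2026]
180 752 [-28.1251  31.1138]
rear y (jig mm) [183.1185 183.264 ]
```

The front is 7 mm inside the channel with no load. Next comes the catch, in small steps.

>>> servo_tool --deltas '[0,0.003,0,0,0,0,0.017,0,0.003,0,0,0,0,0.017,0,0.003,0,0,0,0,0.017]'

```text
clock: 18.2
position: [0.5904, -0.109, 0.0168]
ee_rot: [-3.142, -0.0, -0.238]
force: [-0.2, 0.7, 0.6]
gripper_width: 0.0171
```

```bash
python3 look.py w18
```

```text
18.2 [ 0.5904 -0.109   0.0168] [-3.1415 -0.     -0.2375] [-0.1592  0.706   0.5853] TCP jig [  1.1073 111.2003] yaw err -0.21869374079005444
120 677 [-56.8683  59.0849]
130 639 [-28.5446  31.2633]
140 948 [-28.3407  31.206 ]
150 1755 [-28.1257  31.1267]
160 1875 [-28.1807  31.2192]
170 933 [-28.1307  31.0959]
rear y (jig mm) [174.1313 174.2673]
```

>>> servo_tool --deltas '[0,0.003,0,0,0,0,0.017,0,0.003,0,0,0,0,0.017,0,0.003,0,0,0,0,0.017]'

```text
clock: 18.62
position: [0.5879, -0.117, 0.0168]
ee_rot: [-3.141, 0.001, -0.237]
force: [-0.7, 7.8, 2.6]
gripper_width: 0.0172
```

```bash
python3 look.py w19
```

```text
18.625 [ 0.5879 -0.117   0.0168] [-3.1409  0.0012 -0.2374] [-0.7207  7.8304  2.6433] TCP jig [  0.535  102.7887] yaw err -0.21464136564497396
110 868 [-55.2602  57.2065]
120 950 [-56.5772  59.2037]
130 789 [-29.2638  30.3573]
140 1721 [-29.1044  30.1794]
150 1842 [-29.043   30.2247]
160 1241 [-29.0065  30.1844]
rear y (jig mm) [165.7547 165.8389]
```

View pics/w19.png

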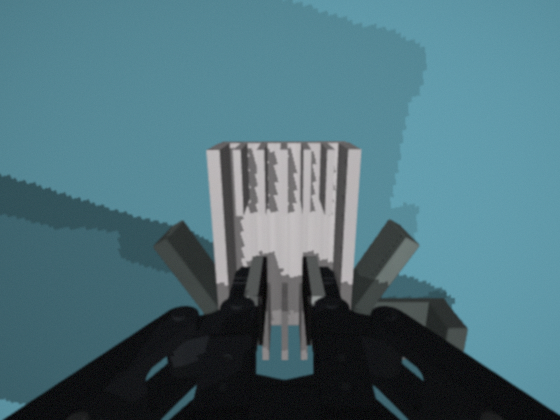

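Square now, with about 8 N of catch load. The view shows flanks parallel at columns 210 and 360. Continuing.

>>> servo_tool --deltas '[0,0.004,0,0,0,0,0.017,0,0.004,0,0,0,0,0.017,0,0.004,0,0,0,0,0.017]'

```text
clock: 19.05
position: [0.5847, -0.1282, 0.0168]
ee_rot: [-3.141, 0.002, -0.237]
force: [-2.1, 11.4, 4.0]
gripper_width: 0.0167
```

```bash
python3 look.py w20
```

```text
19.05 [ 0.5847 -0.1282  0.0168] [-3.1405  0.0022 -0.2372] [-2.0902 11.426   4.006 ] TCP jig [ 0.0098 91.2094] yaw err -0.20260668861664557
100 1082 [-49.3937  51.2729]
110 1367 [-54.8316  57.1213]
120 1328 [-56.2383  58.074 ]
130 1757 [-31.6897  27.6149]
140 1891 [-32.1307  27.1739]
150 847 [-32.2416  26.994 ]
rear y (jig mm) [154.1082 154.7815]
```

>>> servo_tool --deltas '[0,0.004,0,0,0,0,0.017,0,0.004,0,0,0,0,0.017,0,0.004,0,0,0,0,0.017]'

```text
clock: 19.48
position: [0.5824, -0.1406, 0.0168]
ee_rot: [-3.141, 0.001, -0.238]
force: [0.2, 7.0, 1.7]
gripper_width: 0.0167
```

```bash
python3 look.py w21
```

```text
19.475 [ 0.5824 -0.1406  0.0168] [-3.141   0.0007 -0.2375] [0.2033 7.003  1.7193] TCP jig [ 0.6481 78.6255] yaw err -0.21856943793895392
90 1312 [-43.4192  45.6192]
100 1403 [-49.311   51.4002]
110 2020 [-54.3516  56.7093]
120 2104 [-54.8058  56.8285]
130 1907 [-29.8601  29.4699]
140 443 [-29.8621  29.4758]
rear y (jig mm) [141.5659 141.6902]
```

View pics/w21.png

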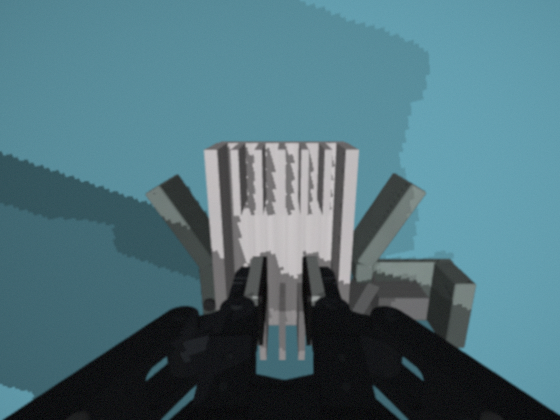

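It's square again and past the catch tip, with the catch housing visible at (415,285). Advancing along the channel.

>>> servo_tool --deltas '[0,0.006,0,0,0,0,0.017,0,0.006,0,0,0,0,0.017,0,0.006,0,0,0,0,0.017,0,0.006,0,0,0,0,0.017,0,0.006,0,0,0,0,0.017]'

```text
clock: 20.15
position: [0.5754, -0.1698, 0.0167]
ee_rot: [-3.141, 0.001, -0.237]
force: [1.1, 7.9, 1.6]
gripper_width: 0.0171
```

>>> servo_tool --deltas '[0,0.006,0,0,0,0,0.017,0,0.006,0,0,0,0,0.017,0,0.006,0,0,0,0,0.017,0,0.006,0,0,0,0,0.017,0,0.006,0,0,0,0,0.017]'

```text
clock: 20.78
position: [0.5685, -0.1989, 0.0167]
ee_rot: [-3.141, 0.0, -0.237]
force: [1.9, 7.0, 1.4]
gripper_width: 0.0168
```

```bash
python3 look.py w22
```

```text
20.775 [ 0.5685 -0.1989  0.0167] [-3.1409  0.0003 -0.2374] [1.9019 6.9994 1.392 ] TCP jig [ 0.6176 18.6263] yaw err -0.2142207905637736
30 1161 [-37.5839  40.639 ]
40 1041 [-37.7518  40.3856]
50 1501 [-37.7998  29.3565]
60 2068 [-37.4441  29.1573]
70 2280 [-37.7098  37.4723]
80 1291 [-38.4806  40.8521]
90 1029 [-44.0066  46.2737]
100 1136 [-49.1888  51.3378]
110 464 [-49.0823  51.3327]
rear y (jig mm) [115.1268 117.9992]
```

View pics/w22.png

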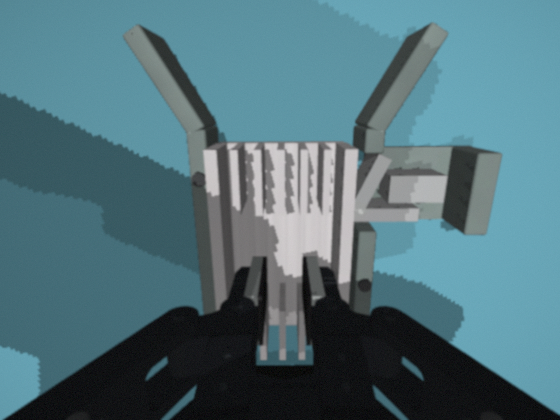

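The catch is visible, pushed aside at (385,190), and the sink's rear end is at about y=81. Another 30 mm or so to lock.

>>> servo_tool --deltas '[0,0.005,0,0,0,0,0.017,0,0.005,0,0,0,0,0.017,0,0.005,0,0,0,0,0.017,0,0.005,0,0,0,0,0.017,0,0.004,0,0,0,0,0.017]'

```text
clock: 21.45
position: [0.563, -0.2222, 0.0167]
ee_rot: [-3.141, 0.0, -0.237]
force: [2.3, 8.1, 0.3]
gripper_width: 0.0172
```

>>> servo_tool --deltas '[0,0.002,0,0,0,0,0.017,0,0.002,0,0,0,0,0.017,0,0.002,0,0,0,0,0.017,0,0.002,0,0,0,0,0.017,0,0.001,0,0,0,0,0.017]'

```text
clock: 22.08
position: [0.5612, -0.23, 0.0169]
ee_rot: [-3.14, 0.0, -0.237]
force: [5.5, 15.2, 2.2]
gripper_width: 0.0169
```

```bash
python3 look.py w23 |head -1
```

```text
22.075 [ 0.5612 -0.23    0.0169] [-3.1401  0.0001 -0.2373] [ 5.5425 15.2295  2.1649] TCP jig [  0.6681 -13.2723] yaw err -0.2061101868557362
```

View pics/w23.png

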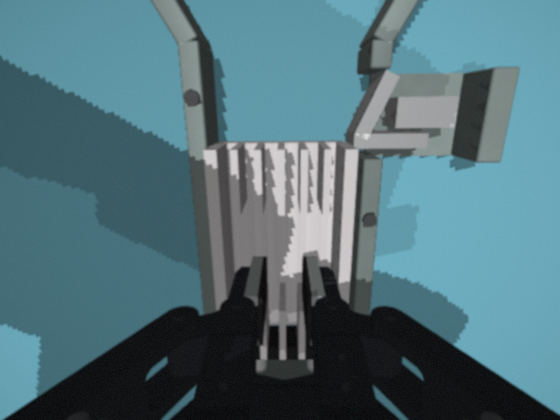

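The pad is loaded at about 15 N and the catch tip, at (352,147), is right at the sink's rear corner but not yet fully out. I'll press on in 1 mm steps.

>>> servo_tool --deltas '[0,0.001,0,0,0,0,0.017,0,0.001,0,0,0,0,0.017,0,0.001,0,0,0,0,0.017]'

```text
clock: 22.5
position: [0.5604, -0.2333, 0.0168]
ee_rot: [-3.141, -0.0, -0.237]
force: [4.4, 11.6, 2.2]
gripper_width: 0.0173
```

```bash
python3 look.py w24 |head -1
```

```text
22.5 [ 0.5604 -0.2333  0.0168] [-3.1405 -0.     -0.2373] [ 4.4371 11.5504  2.177 ] TCP jig [  0.6899 -16.6747] yaw err -0.20670766225917991
```

View pics/w24.png

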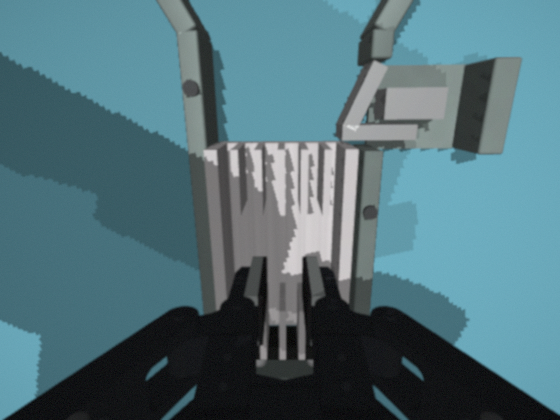

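The catch has sprung out: its tip is at (340,138), about 17 px (7 mm) inside the sink's flank and behind its rear end, and the force dropped. I'll ease back, narrow the fingers and lift straight out.

>>> servo_tool --deltas '[0,-0.002,0,0,0,0,0.017,0,-0.002,0,0,0,0,0.017,0,-0.003,0,0,0,0,0.01,0,-0.003,0,0,0,0,0.004,0,-0.003,0,0,0,0,0]'

```text
clock: 23.18
position: [0.5632, -0.2215, 0.0168]
ee_rot: [3.142, -0.0, -0.238]
force: [0.1, -0.3, -0.7]
gripper_width: -0.0
```

>>> servo_tool --deltas '[0,0,0,0,0,0,0,0,0,0,0,0,0,0]'

```text
clock: 23.42
position: [0.5632, -0.2216, 0.0168]
ee_rot: [-3.142, -0.0, -0.237]
force: [-0.0, -0.4, -0.4]
gripper_width: -0.0001
```

```bash
python3 look.py w25 |head -1
```

```text
23.425 [ 0.5632 -0.2216  0.0168] [-3.1415 -0.0001 -0.2374] [-0.0445 -0.375  -0.4004] TCP jig [ 0.6798 -4.6326] yaw err -0.21334432426155436
```

View pics/w25.png

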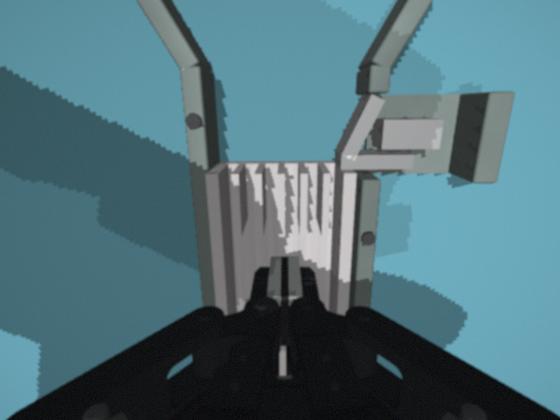

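The tool is unloaded, and the sink rests against the catch's locking face at (345,165). Lifting out.

>>> servo_tool --deltas '[0,0.001,-0.01,0,0,0,0,0,0,-0.015,0,0,0,0,0,0,-0.02,0,0,0,0,0,0,-0.04,0,0,0,0,0,0,-0.04,0,0,0,0]'

```text
clock: 24.1
position: [0.5628, -0.2225, 0.144]
ee_rot: [3.142, -0.001, -0.238]
force: [-0.9, -0.5, -0.2]
gripper_width: 0.0001
```

>>> servo_tool --deltas '[0,0.03,-0.05,0,0,0,0,0,0.04,-0.04,0,0,0,0,0,0.04,0,0,0,0,0,0,0,0,0,0,0,0]'

```text
clock: 24.6
position: [0.5362, -0.3316, 0.2332]
ee_rot: [3.141, -0.002, -0.24]
force: [-0.8, 0.6, -0.4]
gripper_width: -0.0003
```

```bash
python3 - <<'E'
from h import *
np.set_printoptions(precision=4,suppress=True)
s=bot.read_state();print(s["clock"],s["position"],s["force"])
i=bot.camera_info("wrist");w,d=bot.camera("wrist");cv2.imwrite("pics/w26.png",w)
t,_=bot.camera("top");cv2.imwrite("pics/t26.png",t)
P=depthpts(i,d);z=P[...,2];J=jl(P)*1000
m=(z>.027)&(z<.036)&(abs(J[...,0])<31)&(abs(J[...,1])<75)
print(np.percentile(J[m],[1,99],axis=0),np.median(z[m]))
E
```

```text
24.6 [ 0.5362 -0.3316  0.2332] [-0.8356  0.6289 -0.3965]
[[-30.6194 -73.6876]
 [ 29.5212  48.5216]] 0.032573595508662116
```

View pics/w26.png

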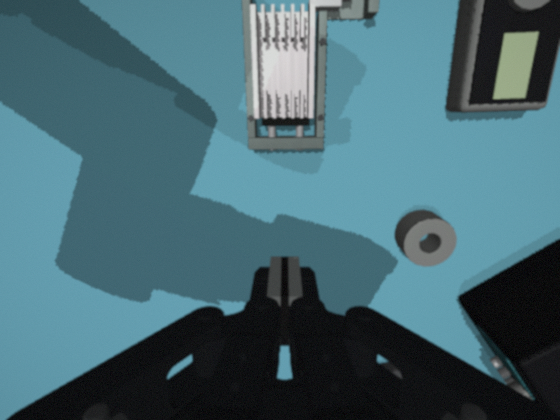

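View pics/t26.png

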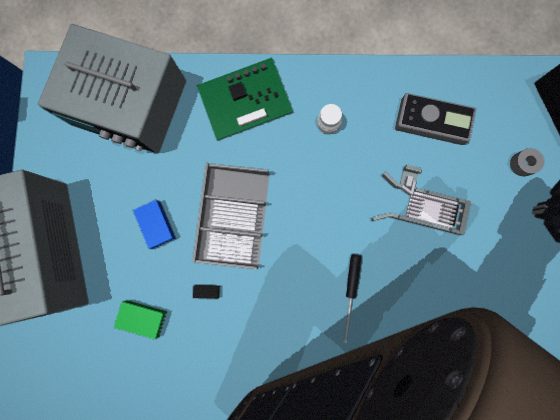

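```bash
python3 - <<'E'
import cv2,numpy as np
a=cv2.imread("pics/t26.png");o=cv2.imread("pics/top0.png")
cv2.imwrite("pics/t26c.png",cv2.resize(a[155:245,365:480],None,fx=6,fy=6,interpolation=cv2.INTER_CUBIC))
E
```

```text
(no output)
```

View pics/t26c.png

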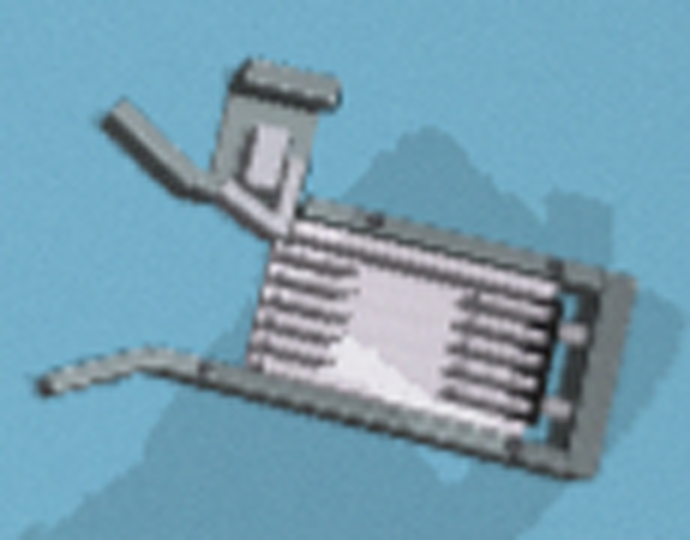

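The crop shows the catch tip at (280,238), the same place as when it was free, just behind the sink's rear end, and the pad is held back. Everything else is where it started, so I'm handing in.

```bash
python3 -c "
from station import bot
print(bot.sign_off())"
```

```text
the job is handed in; nothing more can be done
None
```

The pocketed heat sink is locked in the spring jig, and I handed the job in at about 25 s on the robot clock. I dragged it out of its lane with the shut fingers in its pocket, kept it down on its base and slid it over the bench into the jig. I then pressed it against the sprung pad until the catch came out behind it.

**Failed tries:** the first two entries did not go in.
- **First try:** the sink turned about 12° against the catch.
- **Second try:** a front corner snagged the channel entry. The wrist force reached about 67 N at the reading, below the 120 N limit, and I backed off straight away.
- **Third try:** I pulled the sink back each time, spread the fingers inside the pocket for a wider push and corrected about 1 mm sideways. It then went in straight, with readings up to about 16 N at the pad.

**Last checks:**
- **Catch:** its tip is back at its free position, just behind the sink's rear end.
- **Sink:** the rear end measured 48.5 mm in the jig's y, against 50 mm expected, which is within the camera error. The fin tops are at 32.6 mm, so the sink sits flat.
- **Pad and tool:** the pad is visibly held back. The tool was unloaded before I lifted it clear.
- **Other things:** the other two heat sinks, the meter, the jar and the blue and green look-alikes look unmoved in the last top picture.

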